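# Take the spice shaker out of the railed rack

### The arm

A 6-joint arm with a two-finger parallel gripper is mounted at the origin on the work surface; the furniture and walls round the work are solid. World frame = base frame: x ahead of the robot, y to its left, z up, the work surface at z = 0. Lengths are in m, angles in rad, forces in N, time in s.
With the tool pointing down it reaches from about 0.35 to 0.725 m from the base axis. Payload 4.3 kg.
Tool frame: the origin (TCP) lies midway between the tips of the shut fingers; the grasp point (between the pads) lies r.tcp_to_grasp behind it (r.tcp_to_grasp is the distance from the TCP to the grasp point, in m); z points along the fingers, x is the direction in which the jaws open and shut, and the axes are right-handed (so a half turn about z gives the same grasp; the last joint's range is limited). The gripper opens to 85 mm and grips with 20 to 120 N. Pads are 22 mm wide; open, the fingers measure 114 mm over their backs; the gripper's body (76 mm by 85 mm) begins 54 mm behind the grasp point. The pads swing forward as they close: fully open they stand 13 mm farther back than shut.
Start: joints at [1.135, 0.377, 0.081, 1.274, 0, 1.46], TCP at [0.184, 0.545, 0.231] pointing down, gripper open.
Joint ranges: [-2.72, 2.72], [-0.84, 1.66], [-1.02, 1.22], [-1.77, 2.12], [-1.37, 1.28], [-3.14, 3.14]. Speed limits (rad/s): [2.57, 2.57, 3.14, 3.14, 3.14, 3.14].

### API

Orientations are given as [roll, pitch, yaw] about the fixed x, y, z axes, in that order (R = Rz(yaw) Ry(pitch) Rx(roll)).
In Python, from station import r gives the robot as it stands. The module is installed in compiled form; this text tells all that it offers.
- The arm moves only by the tool step_arm, never from a script. Its argument "deltas" is a list of rows, each an object of numbers: "dx", "dy", "dz": the shift along the tool's x, y, z in m; "ax", "ay", "az": the turn, a rotation vector about the tool's x, y, z in rad; "fingers": the closure in counts, from 0 (fully open) to 255 (shut). In form: [{"dx": .., "dy": .., "dz": .., "ax": .., "ay": .., "az": .., "fingers": ..}, ...]. A call has exactly 8 rows; each row shifts and turns the commanded pose from where the row before left it, along the tool's axes as they then stand; what a row does not reach is not made up. A row lasts 1/8 s, in which the tool goes at most 62.5 mm and 10.7 degrees, less where a joint would pass 70% of its speed; a pose out of reach is approached as far as the arm can. A call with a gripper value outside its range is refused whole. The fingers move at their own pace and stop on an object; "newtons" is the grip in N (left out, the last holds). Time passes only in rows, so rows that do not move let the fingers close, or fill a call up. It gives the time, the measured TCP pose, the force and the opening at its end, in the units of the state.
- r.state(): the state, without advancing time (a new reading comes with each control period).
- r.grab_frame(name): name is "side" or "top" or "wrist"; returns the picture (420x560x3 uint8, red, green, blue); there is no depth.
- r.get_calibration(name): a dict with "K" (3x3 intrinsics, pixels), "distortion" ([k1, k2, p1, p2, k3] as OpenCV has them; the pictures are not rectified), "rvec" (rotation vector, rad) and "tvec" (3), from world to camera coordinates, as OpenCV has them. Camera axes: x right, y down, z forward; pixel columns grow to the right and rows downward; lengths in m; the calibration is good to about 2 mm. A picture is of the moment at which its call begins: read the wrist's pose just before it. get_calibration takes no time and is no camera call; for the wrist camera it gives the pose at the moment of the call.
- r.job_done(): hands the job in, once; it reports no verdict.
The state is a dict: "time_s": time; "qpos": joint angles; "joint_velocities": joint speeds; "joint_efforts": joint torques, N m; "tcp_pos": TCP position; "tool_rot": TCP orientation; "force": force on the tool from outside, world axes, zero at the start; "ft_torque": the same for the moment, N m; "finger_gap": finger opening in m.
Only numpy, scipy, OpenCV 4.12 (cv2) and the standard library are available. Lean on these libraries where they do the work, as an engineer would, in place of code of your own. Each camera call takes 0.05 s, during which the arm holds its last target.

### The job

Take the sprinkle-top spice shaker from the little wooden rack: lift it straight up until its base is clear of the steel front rail, then draw it straight forward over the rail, between the rack's two side cheeks. Set it down upright in the middle of the round cork-topped trivet and let go of it only there; leave the two glass jars standing in their places on the rack.

Things in the scene. Friction and masses are not known exactly. Their poses are not given: they have to be found in the camera images.
- shaker: Spice shaker, the narrowest thing on the rack: clear round body 44 mm across up to 66 mm, then narrowing to a grey domed sprinkle top 34 mm across; 90 mm tall, about 0.1 kg, rigid, loose. It stands upright in any of the three places on the rack (100 mm apart, the middle one at the centre; the jars have the others). Origin: centre of its underside; z up its axis; yaw has no meaning.
- rack: Low wooden rack, fixed, 124 mm deep, 362 mm wide, open above. Origin: centre of its underside, on the worktop; -x points to its front (towards the robot), y along its width. Board top at z = 45 mm. Steel front rail: axis at x = -56 mm, 8 mm thick, top at z = 75 mm. Back slat at x = 46 to 54 mm, top at z = 75 mm. Side cheeks: inner faces at y = -169 and 169 mm, top at z = 85 mm.
- trivet: Round trivet lying on the worktop to the right of the rack, wooden rim and cork top, fixed, 130 mm across. Origin: centre of its underside; flat top 8.5 mm above the worktop (cork 108 mm across; the rim is 0.5 mm lower).
- open_jar: Bystander on the rack, loose: clear glass jar without lid, 53 mm across, 109 mm tall, the tallest of the three. Origin: centre of its underside.
- lidded_jar: Bystander on the rack, loose: squat empty glass jar with a broad yellow-brown screw lid, 58 mm across, 75 mm tall. Origin: centre of its underside.

How it is judged:
By the outcome, as a careful person would: the job done as asked, in the order asked, and still so for the second after the job is handed in, with the robot touching nothing.
It also fails if it takes over 40 s, if anything falls off the work surface, if the arm or the gripper's body presses on something with over 40 N, if the wrist force passes 120 N, or if a joint passes its speed limit or range.

## Working session

There is one attempt and no reset: what is moved stays moved. The work goes in short steps, Python scripts to look and compute and a tool call to move; the robot and the scene stay as the last step left them, time stands still between calls to the robot, and variables do not carry over. Pictures are saved under pics/ and viewed, and the job is handed in when it is done.

Besides the shell and the picture viewer there is one more tool, called after "Call:" as name([rows], argument=value, ...), one row to a line, values as JSON. step_arm: Moves the arm, as the interface text tells. Its arguments: {"type":"object","properties":{"deltas":{"type":"array","items":{"type":"object","properties":{"dx":{"type":"number"},"dy":{"type":"number"},"dz":{"type":"number"},"ax":{"type":"number"},"ay":{"type":"number"},"az":{"type":"number"},"fingers":{"type":"number"}}}},"newtons":{"type":"number"}},"required":["deltas"]}

```bash
mkdir -p pics; python3 - <<'E'
from station import r
import cv2
s=r.state()
for k,v in s.items(): print(k,v)
print(r.tcp_to_grasp)
for n in ["side","top","wrist"]:
    im=r.grab_frame(n); cv2.imwrite(f"pics/{n}0.png",im[:,:,::-1])
    c=r.get_calibration(n); print(n,c)
E
```

```text
time_s 0.0
qpos [ 1.13471850e+00  3.78088141e-01  7.96210786e-02  1.27440393e+00
 -1.33148247e-05  1.46048769e+00]
joint_velocities [-0.00013374 -0.00010324  0.00083937  0.00090934  0.00180872  0.002042  ]
joint_efforts [-5.25890919e-04 -4.63602805e+01  2.69875610e+01  2.08182464e-02
 -3.67803368e-04 -8.02259272e-07]
tcp_pos [0.18374324 0.54415315 0.2303447 ]
tool_rot [-3.14137750e+00  2.06351707e-03  1.24502737e+00]
force [ 0.05547805 -0.39530243 -0.59283707]
ft_torque [ 0.04187147 -0.06409873  0.01239619]
finger_gap 0.08517792342645047
0.0187
side {'K': array([[540.31679722,   0.        , 271.64383893],
       [  0.        , 540.31679722, 212.33951025],
       [  0.        ,   0.        ,   1.        ]]), 'distortion': array([-0.08050746,  0.        ,  0.        ,  0.        ,  0.        ]), 'rvec': array([ 2.1025319 , -0.36065444,  0.1745822 ]), 'tvec': array([-0.42103074,  0.12832853,  1.16571061])}
top {'K': array([[497.16049642,   0.        , 283.40866788],
       [  0.        , 497.16049642, 208.54992469],
       [  0.        ,   0.        ,   1.        ]]), 'distortion': array([0.04776361, 0.        , 0.        , 0.        , 0.        ]), 'rvec': array([ 2.18970919, -2.15248941,  0.13632647]), 'tvec': array([-0.04045225,  0.46078035,  1.15006268])}
wrist {'K': array([[334.55791221,   0.        , 275.18177457],
       [  0.        , 334.55791221, 208.00810609],
       [  0.        ,   0.        ,   1.        ]]), 'distortion': array([-0.01134828,  0.        ,  0.        ,  0.        ,  0.        ]), 'rvec': array([-2.32397487, -1.66800141, -0.27722402]), 'tvec': array([-0.57390015, -0.04110652,  0.37986739])}
```

View pics/side0.png

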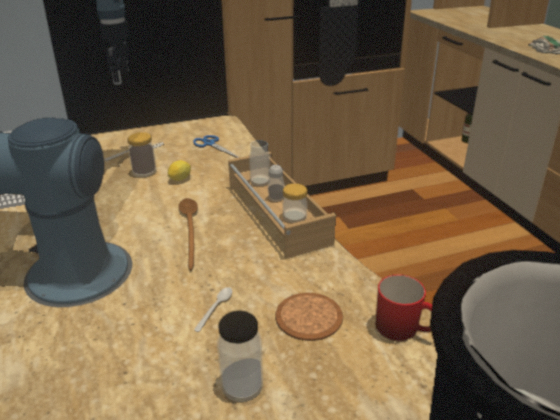

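View pics/top0.png

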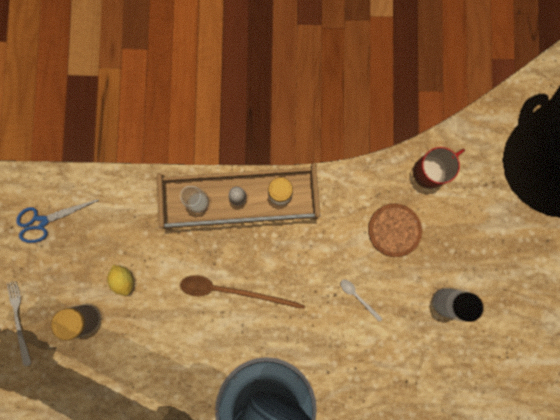

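View pics/wrist0.png

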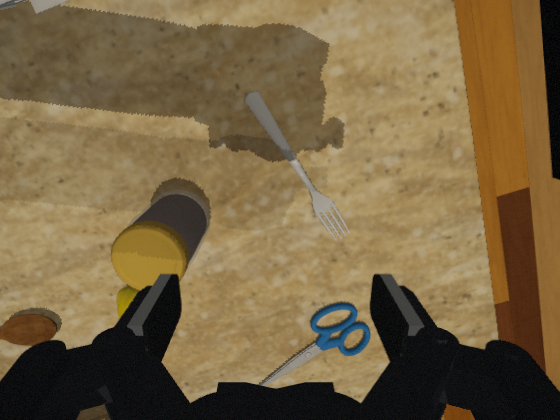

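The shaker is in the middle place, at about (237,195) in the top picture. The open jar is at (195,200), the lidded jar at (280,190) and the trivet at (395,230). I'll zoom in to measure them.

```bash
cat > h.py <<'E'
import numpy as np, cv2
from station import r
def unproj(name,uv,z,c=None):
    c=c or r.get_calibration(name)
    p=cv2.undistortPoints(np.array(uv,float).reshape(-1,1,2),c["K"],c["distortion"]).reshape(-1,2)
    R=cv2.Rodrigues(c["rvec"])[0]; t=c["tvec"]; C=-R.T@t
    d=np.c_[p,np.ones(len(p))]@R
    return C+d*((z-C[2])/d[:,2])[:,None]
def proj(name,P,c=None):
    c=c or r.get_calibration(name)
    return cv2.projectPoints(np.array(P,float).reshape(-1,1,3),c["rvec"],c["tvec"],c["K"],c["distortion"])[0].reshape(-1,2)
E
python3 - <<'E'
import cv2
a=cv2.imread("pics/top0.png")[155:265,150:440]
b=cv2.imread("pics/side0.png")[130:345,200:360]
cv2.imwrite("pics/topz.png",cv2.resize(a[:85,:180],None,fx=4.4,fy=4.4,interpolation=cv2.INTER_CUBIC))
cv2.imwrite("pics/topt.png",cv2.resize(a[35:110,205:290],None,fx=6,fy=6,interpolation=cv2.INTER_CUBIC))
cv2.imwrite("pics/sidez.png",cv2.resize(b[:130,20:140],None,fx=4.5,fy=4.5,interpolation=cv2.INTER_CUBIC))
E
```

```text
(no output)
```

View pics/topz.png

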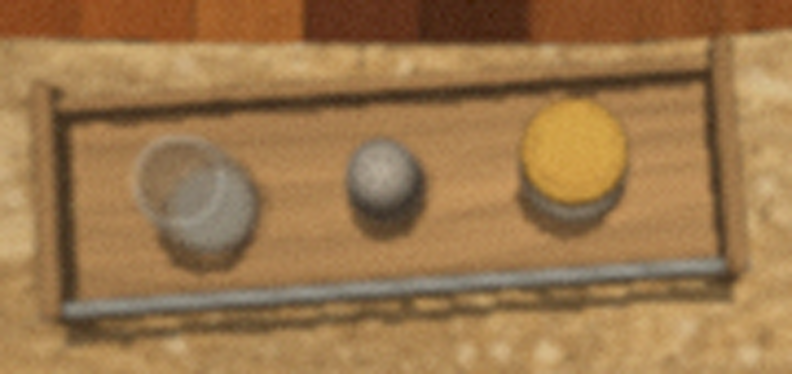

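View pics/topt.png

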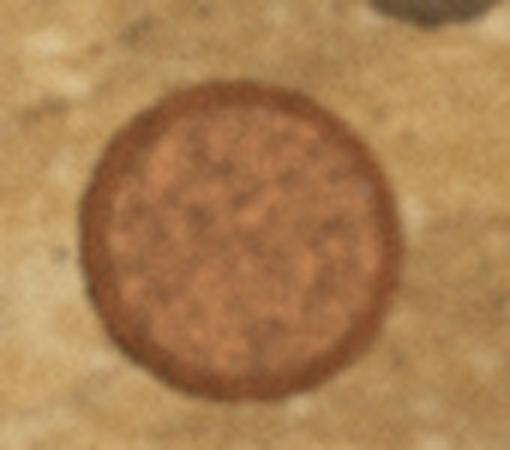

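View pics/sidez.png

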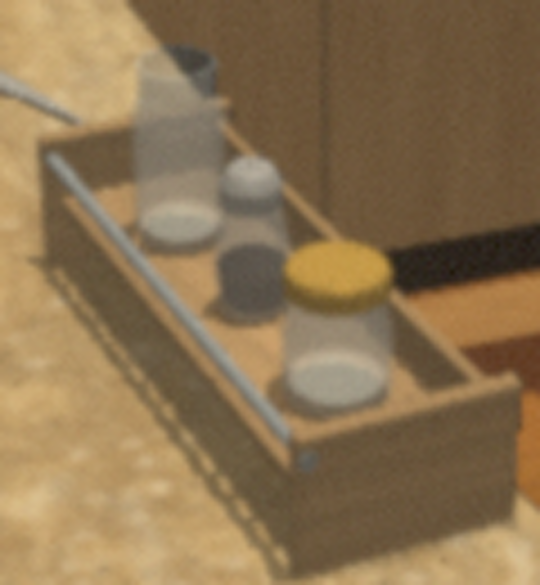

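```bash
cat > m.py <<'E'
from h import *
def tz(u,v): return [150+(u+.5)/4.4-.5,155+(v+.5)/4.4-.5]
def sz(u,v): return [220+(u+.5)/4.5-.5,130+(v+.5)/4.5-.5]
print("rail ends",unproj("top",[tz(65,311),tz(727,268)],.073))
rl=unproj("top",[tz(65,311),tz(727,268)],.073); d=rl[1]-rl[0]; print(np.linalg.norm(d),"yaw",np.arctan2(d[0],-d[1]))
print("cheek top outer L/R corners",unproj("top",[tz(40,88),tz(730,38)],.085))
print("lid",unproj("top",[tz(574,152)],.120),"open rim",unproj("top",[tz(181,180)],.154),"open base",unproj("top",[tz(210,218)],.048))
print("dome c",unproj("top",[tz(382,176)],.120),unproj("top",[tz(382,176)],.11))
print("trivet",unproj("top",[[355+241.5/6-.5,190+241/6-.5]],.008), "side",unproj("side",[[309.5,315]],.008))
print("shaker dome side",unproj("side",[sz(251,180)],.12),"base side",unproj("side",[sz(252,300)],.045))
print("lid side",unproj("side",[sz(338,268)],.120),"rail side",unproj("side",[sz(52,157),sz(288,436)],.073))
E
python3 m.py
```

```text
rail ends [[ 0.4134852   0.23488904  0.073     ]
 [ 0.44152522 -0.10344921  0.073     ]]
0.33949818223133066 yaw 0.08268673853275642
cheek top outer L/R corners [[ 0.52647009  0.24966069  0.085     ]
 [ 0.55955384 -0.10293271  0.085     ]]
lid [[ 0.49338289 -0.0232703   0.12      ]] open rim [[0.47116912 0.16444906 0.154     ]] open base [[0.46557047 0.16700175 0.048     ]]
dome c [[0.47959766 0.07151574 0.12      ]] [[0.48097912 0.07233539 0.11      ]]
trivet [[ 0.41736558 -0.29999861  0.008     ]] side [[ 0.41684641 -0.30578234  0.008     ]]
shaker dome side [[0.48369454 0.07843396 0.12      ]] base side [[0.48375273 0.08033993 0.045     ]]
lid side [[ 0.49296399 -0.02672952  0.12      ]] rail side [[ 0.41338537  0.23362596  0.073     ]
 [ 0.44178633 -0.09373155  0.073     ]]
```

```bash
cat >> h.py <<'E'
from scipy.spatial.transform import Rotation as Ro
def to(P):
    s=r.state(); R=Ro.from_euler("xyz",s["tool_rot"]).as_matrix()
    return (R.T@(np.array(P)-s["tcp_pos"])).round(4), s["tcp_pos"], s["tool_rot"]
E
python3 -c "
from h import *
print(to([.482,.074,.2305]))
print('mug',unproj('top',[[437,167]],.08),'spoon',unproj('top',[[347,286]],.01))"
```

```text
(array([-0.3502,  0.433 ,  0.0005]), array([0.18378561, 0.54432227, 0.23057966]), array([-3.14139756e+00,  1.53751386e-03,  1.24504322e+00]))
mug [[ 0.55683885 -0.37993392  0.08      ]] spoon [[ 0.28224653 -0.18561294  0.01      ]]
```

Call:
step_arm([
  {"dx":-0.029,"dy":0.036},
  {"dx":-0.029,"dy":0.036},
  {"dx":-0.029,"dy":0.036},
  {"dx":-0.029,"dy":0.036},
  {"dx":-0.029,"dy":0.036},
  {"dx":-0.029,"dy":0.036},
  {"dx":-0.029,"dy":0.036},
  {"dx":-0.029,"dy":0.036},
])

```text
$.deltas[0]: bad value
```

Call:
step_arm([
  {"dx":-0.029,"dy":0.036},
  {"dx":-0.029,"dy":0.036},
  {"dx":-0.029,"dy":0.036},
  {"dx":-0.031,"dy":0.037},
  {"az":-0.102},
  {"az":-0.102},
  {"az":-0.102},
  {"az":-0.102},
])

```text
$.deltas[0]: bad value
```

```bash
python3 - <<'E'
from h import *
print(to([.482,.074,.2305]), r.state()["force"],r.state()["joint_velocities"].round(3))
c=r.get_calibration("wrist"); im=r.grab_frame("wrist"); cv2.imwrite("pics/w1.png",im[:,:,::-1])
np.savez("w1",**c)
print(proj("wrist",[[.482,.073,.125],[.482,.073,.045],[.482,.073,.07]],c))
E
```

```text
(array([-0.3502,  0.433 ,  0.0005]), array([0.18378561, 0.54432227, 0.23057966]), array([-3.14139756e+00,  1.53751386e-03,  1.24504322e+00])) [-0.63410616 -0.61928484 -0.65261617] [ 0.    -0.003  0.003  0.    -0.002 -0.   ]
[[-10.68554916 541.84762275]
 [ 32.9247212  473.03074468]
 [ 20.75585772 492.21423589]]
```

View pics/w1.png

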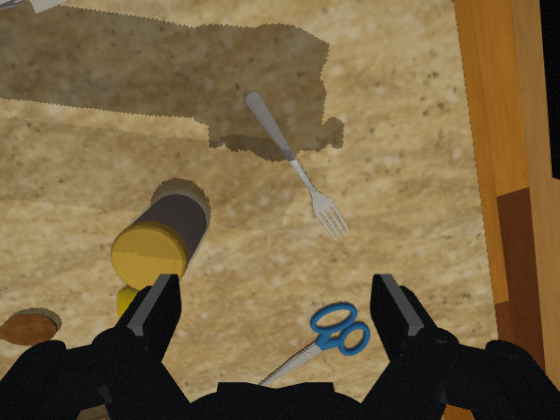

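Both calls were refused and the arm didn't move, so each row probably needs every field. I'll send full rows.

Call:
step_arm([
  {"dx":-0.029,"dy":0.036,"dz":0,"ax":0,"ay":0,"az":0,"fingers":0},
  {"dx":-0.029,"dy":0.036,"dz":0,"ax":0,"ay":0,"az":0,"fingers":0},
  {"dx":-0.029,"dy":0.036,"dz":0,"ax":0,"ay":0,"az":0,"fingers":0},
  {"dx":-0.029,"dy":0.036,"dz":0,"ax":0,"ay":0,"az":0,"fingers":0},
  {"dx":-0.029,"dy":0.036,"dz":0,"ax":0,"ay":0,"az":0,"fingers":0},
  {"dx":-0.029,"dy":0.036,"dz":0,"ax":0,"ay":0,"az":0,"fingers":0},
  {"dx":-0.029,"dy":0.036,"dz":0,"ax":0,"ay":0,"az":0,"fingers":0},
  {"dx":-0.029,"dy":0.036,"dz":0,"ax":0,"ay":0,"az":0,"fingers":0},
], newtons=40)

```text
time_s: 1.2
tcp_pos: [0.3832, 0.2315, 0.2313]
tool_rot: [3.142, -0.0, 1.245]
force: [-0.4, 0.4, -0.1]
finger_gap: 0.0852
```

Call:
step_arm([
  {"dx":-0.029,"dy":0.036,"dz":0,"ax":0,"ay":0,"az":0,"fingers":0},
  {"dx":-0.029,"dy":0.036,"dz":0,"ax":0,"ay":0,"az":0,"fingers":0},
  {"dx":-0.029,"dy":0.036,"dz":0,"ax":0,"ay":0,"az":0,"fingers":0},
  {"dx":-0.031,"dy":0.037,"dz":0,"ax":0,"ay":0,"az":0,"fingers":0},
  {"dx":0,"dy":0,"dz":0,"ax":0,"ay":0,"az":-0.102,"fingers":0},
  {"dx":0,"dy":0,"dz":0,"ax":0,"ay":0,"az":-0.102,"fingers":0},
  {"dx":0,"dy":0,"dz":0,"ax":0,"ay":0,"az":-0.102,"fingers":0},
  {"dx":0,"dy":0,"dz":0,"ax":0,"ay":0,"az":-0.102,"fingers":0},
])

```text
time_s: 2.2
tcp_pos: [0.4821, 0.0745, 0.2311]
tool_rot: [-3.141, -0.0, 1.656]
force: [-0.2, -0.3, 0.9]
finger_gap: 0.0855
```

```bash
python3 - <<'E'
from h import *
print(to([.482,.074,.2305]), r.state()["force"],r.state()["joint_velocities"].round(3))
c=r.get_calibration("wrist"); im=r.grab_frame("wrist"); cv2.imwrite("pics/w2.png",im[:,:,::-1])
np.savez("w2",**c)
print(proj("wrist",[[.482,.073,.125],[.482,.073,.045],[.482,.073,.07]],c))
E
```

```text
(array([-0.0005, -0.0001,  0.0006]), array([0.48207367, 0.07450902, 0.23110414]), array([-3.14116364e+00, -1.09358192e-04,  1.65615147e+00])) [-0.21900174 -0.33177286  0.94798983] [ 0.002  0.    -0.    -0.001  0.001 -0.807]
[[273.44941446 206.91612413]
 [273.71854446 181.4792447 ]
 [273.64836178 188.11049103]]
```

View pics/w2.png

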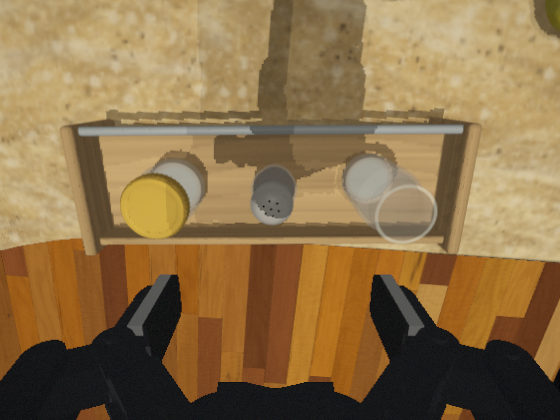

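The wrist picture shows the shaker at (272,205) in the middle, the lidded jar on the left and the open jar on the right. The jaws are parallel to the rail. I'll take a settled frame to refine.

```bash
python3 - <<'E'
from h import *
print(r.state()["joint_velocities"].round(3), r.state()["tcp_pos"], r.state()["tool_rot"])
c=r.get_calibration("wrist"); im=r.grab_frame("wrist"); np.savez("w3",**c)
cv2.imwrite("pics/w3.png",cv2.resize(im[105:260,50:490,::-1],None,fx=1.8,fy=1.8,interpolation=cv2.INTER_CUBIC))
cv2.imwrite("pics/w3z.png",cv2.resize(im[150:240,230:320,::-1],None,fx=6,fy=6,interpolation=cv2.INTER_CUBIC))
E
```

```text
[0.001 0.001 0.002 0.001 0.002 0.164] [0.48205266 0.07454493 0.23110067] [-3.14114477e+00 -1.10553629e-04  1.65828730e+00]
```

View pics/w3.png

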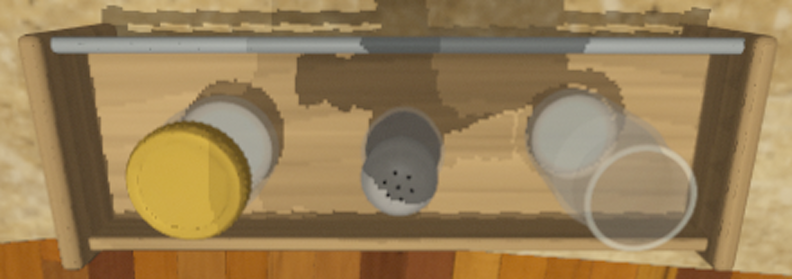

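View pics/w3z.png

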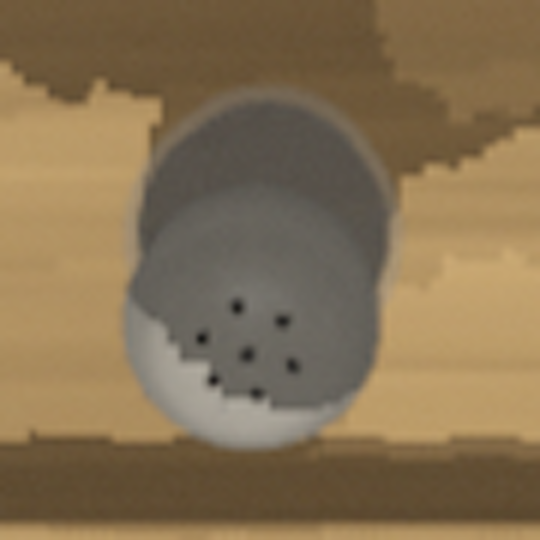

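```bash
python3 - <<'E'
from h import *
c=dict(np.load("w3.npz"))
R=cv2.Rodrigues(c["rvec"])[0]; print("cam",-R.T@c["tvec"])
z=lambda u,v:[230+(u+.5)/6-.5,150+(v+.5)/6-.5]
w=lambda u,v:[50+(u+.5)/1.8-.5,105+(v+.5)/1.8-.5]
print("hole",unproj("w",[z(247,354)],.135,c),"dome",unproj("w",[z(253,321)],.122,c),"base",unproj("w",[z(266,222)],.047,c))
print("lid",unproj("w",[w(188,181)],.12,c),"open rim",unproj("w",[w(640,198)],.154,c),"open base",unproj("w",[w(574,133)],.05,c))
e=unproj("w",[w(52,46),w(743,46)],.073,c);d=e[0]-e[1]; print("rail",e,np.linalg.norm(d),np.arctan2(d[0],-d[1]))
for nm in ["side","top"]: pass
E
```

```text
cam [0.3981495  0.06667092 0.37313305]
hole [[0.48012095 0.07086947 0.135     ]] dome [[0.47995073 0.07150352 0.122     ]] base [[0.48675379 0.0736521  0.047     ]]
lid [[ 0.49063089 -0.02177251  0.12      ]] open rim [[0.46997549 0.16460391 0.154     ]] open base [[0.46964276 0.16657051 0.05      ]]
rail [[ 0.4434783  -0.10277307  0.073     ]
 [ 0.41397107  0.23451737  0.073     ]] 0.3385786702948612 0.08726099863029964
```

Call:
step_arm([
  {"dx":-0.0023,"dy":-0.0022,"dz":0,"ax":0,"ay":0,"az":0,"fingers":55},
  {"dx":0,"dy":0,"dz":0.01,"ax":0,"ay":0,"az":0,"fingers":55},
  {"dx":0,"dy":0,"dz":0.01,"ax":0,"ay":0,"az":0,"fingers":55},
  {"dx":0,"dy":0,"dz":0.01,"ax":0,"ay":0,"az":0,"fingers":55},
  {"dx":0,"dy":0,"dz":0.01,"ax":0,"ay":0,"az":0,"fingers":55},
  {"dx":0,"dy":0,"dz":0.01,"ax":0,"ay":0,"az":0,"fingers":55},
  {"dx":0,"dy":0,"dz":0.01,"ax":0,"ay":0,"az":0,"fingers":55},
  {"dx":0,"dy":0,"dz":0,"ax":0,"ay":0,"az":0,"fingers":55},
])

```text
time_s: 3.3
tcp_pos: [0.4795, 0.0721, 0.1703]
tool_rot: [-3.14, -0.0, 1.653]
force: [0.5, 0.2, -0.2]
finger_gap: 0.0669
```

```bash
python3 - <<'E'
from h import *
print(to([.480,.072,.068]))
im=r.grab_frame("wrist"); cv2.imwrite("pics/w4.png",im[:,:,::-1])
im=r.grab_frame("side"); cv2.imwrite("pics/s4.png",cv2.resize(im[100:270,190:380,::-1],None,fx=3,fy=3))
E
```

```text
(array([-0.0002,  0.0007,  0.1023]), array([0.47950138, 0.07212063, 0.17030232]), array([-3.13976877e+00, -1.95931917e-04,  1.65295013e+00]))
```

View pics/w4.png

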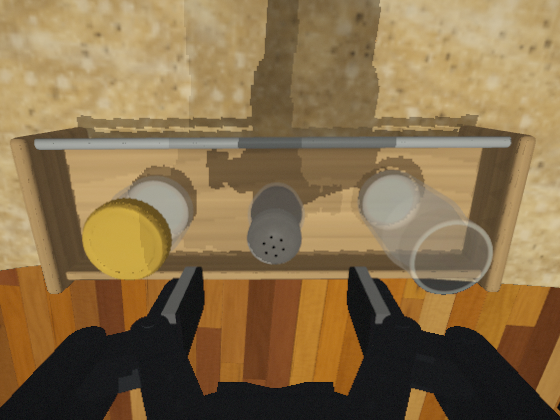

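View pics/s4.png

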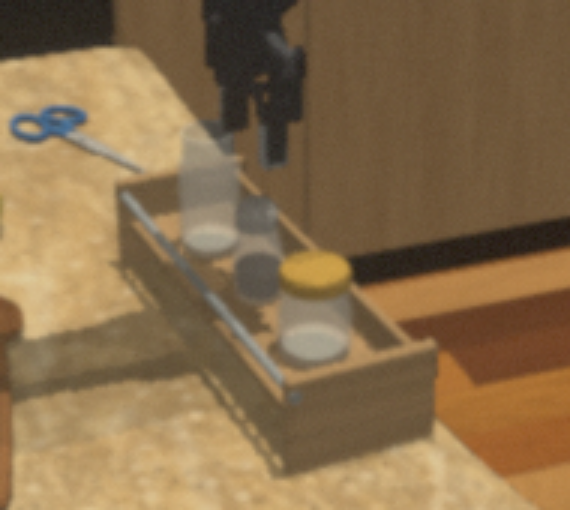

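The gap is 67 mm, and the shaker at (275,240) is centred between the fingers at (200,270) and (350,270). Descending.

Call:
step_arm([
  {"dx":0,"dy":0.0005,"dz":0.015,"ax":0,"ay":0,"az":0,"fingers":55},
  {"dx":0,"dy":0,"dz":0.015,"ax":0,"ay":0,"az":0,"fingers":55},
  {"dx":0,"dy":0,"dz":0.015,"ax":0,"ay":0,"az":0,"fingers":55},
  {"dx":0,"dy":0,"dz":0.015,"ax":0,"ay":0,"az":0,"fingers":55},
  {"dx":0,"dy":0,"dz":0.015,"ax":0,"ay":0,"az":0,"fingers":55},
  {"dx":0,"dy":0,"dz":0.015,"ax":0,"ay":0,"az":0,"fingers":55},
  {"dx":0,"dy":0,"dz":0.012,"ax":0,"ay":0,"az":0,"fingers":55},
  {"dx":0,"dy":0,"dz":0,"ax":0,"ay":0,"az":0,"fingers":55},
])

```text
time_s: 4.4
tcp_pos: [0.4797, 0.0721, 0.0682]
tool_rot: [-3.139, -0.0, 1.653]
force: [0.3, 0.2, 0.2]
finger_gap: 0.0674
```

```bash
python3 - <<'E'
from h import *
print(to([.480,.072,.068]),r.state()["force"])
im=r.grab_frame("wrist"); cv2.imwrite("pics/w5.png",im[:,:,::-1])
im=r.grab_frame("side"); cv2.imwrite("pics/s5.png",cv2.resize(im[100:270,190:380,::-1],None,fx=3,fy=3))
E
```

```text
(array([-0.0002,  0.0003,  0.0002]), array([0.47969883, 0.0721441 , 0.06816522]), array([-3.13937880e+00, -1.78956979e-04,  1.65292633e+00])) [0.32654038 0.22539918 0.21907729]
```

View pics/w5.png

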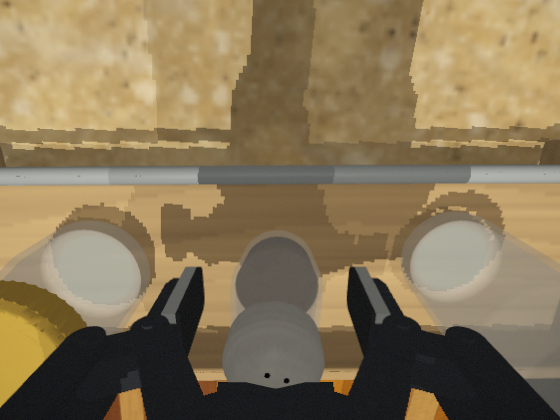

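View pics/s5.png

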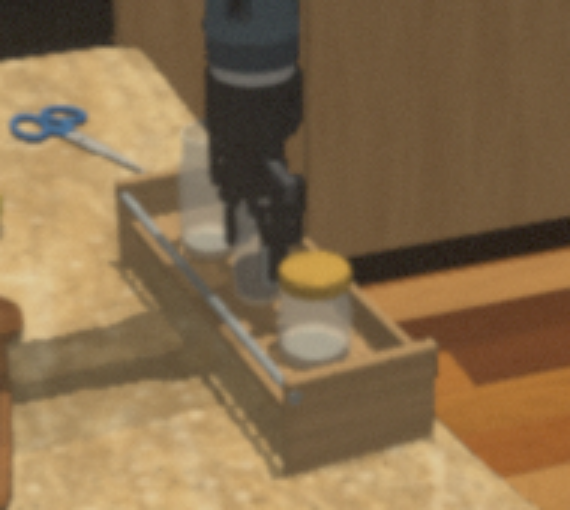

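The fingers straddle the shaker at (275,310) and clear both jars. The contact force is about zero. Closing.

Call:
step_arm([
  {"dx":0,"dy":0,"dz":0,"ax":0,"ay":0,"az":0,"fingers":80},
  {"dx":0,"dy":0,"dz":0,"ax":0,"ay":0,"az":0,"fingers":105},
  {"dx":0,"dy":0,"dz":0,"ax":0,"ay":0,"az":0,"fingers":130},
  {"dx":0,"dy":0,"dz":0,"ax":0,"ay":0,"az":0,"fingers":160},
  {"dx":0,"dy":0,"dz":0,"ax":0,"ay":0,"az":0,"fingers":200},
  {"dx":0,"dy":0,"dz":0,"ax":0,"ay":0,"az":0,"fingers":255},
  {"dx":0,"dy":0,"dz":0,"ax":0,"ay":0,"az":0,"fingers":255},
  {"dx":0,"dy":0,"dz":0,"ax":0,"ay":0,"az":0,"fingers":255},
], newtons=35)

```text
time_s: 5.5
tcp_pos: [0.4812, 0.0723, 0.0701]
tool_rot: [3.14, -0.0, 1.653]
force: [-0.9, 0.8, 5.2]
finger_gap: 0.04
```

```bash
python3 - <<'E'
from h import *
s=r.state();print(s["finger_gap"],s["force"],s["ft_torque"],s["tcp_pos"])
im=r.grab_frame("wrist"); cv2.imwrite("pics/w6.png",im[:,:,::-1])
E
```

```text
0.04003089402236182 [-0.93343783  0.81432497  5.16916159] [0.08776246 0.24398313 0.00852982] [0.481235   0.07225256 0.07014542]
```

View pics/w6.png

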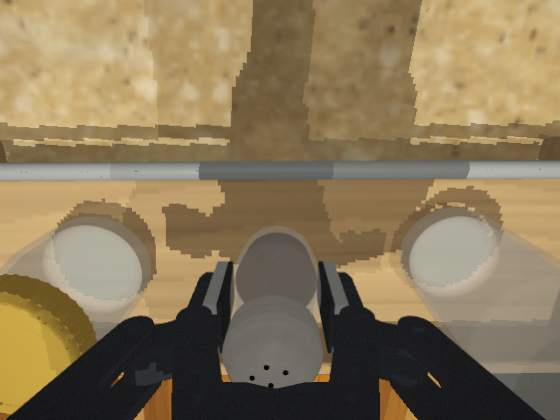

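The gap is 40 mm, slightly under the 44 mm body. I'll check where the shaker sits between the pads before lifting.

```bash
python3 - <<'E'
from h import *
c=r.get_calibration("wrist"); R=cv2.Rodrigues(c["rvec"])[0]; C=-R.T@c["tvec"]; print("cam",C,"axis",R[2])
a=np.linspace(0,2*np.pi,200)
im=cv2.imread("pics/w6.png")
def ring(x,y,z,rad,col):
    P=np.c_[x+rad*np.cos(a),y+rad*np.sin(a),0*a+z]
    for p in proj("w",P,c):
        if 0<=p[0]<560 and 0<=p[1]<420: cv2.circle(im,(int(p[0]),int(p[1])),0,col,-1)
for x,col in [(.480,(0,0,255)),(.486,(0,255,0))]:
    ring(x,.0722,.045,.022,col);ring(x,.0722,.111,.022,col);ring(x,.0722,.120,.017,col)
s=r.state();print(proj("w",[s["tcp_pos"],s["tcp_pos"]+np.array([0,0,.0187])],c))
cv2.imwrite("pics/w6o.png",cv2.resize(im[200:420,160:400],None,fx=2.7,fy=2.7,interpolation=cv2.INTER_CUBIC))
E
```

```text
cam [0.39703981 0.06480015 0.21203243] axis [ 0.32447178  0.0281694  -0.94547583]
[[275.81772207 277.76733938]
 [275.96039879 300.44182375]]
```

View pics/w6o.png

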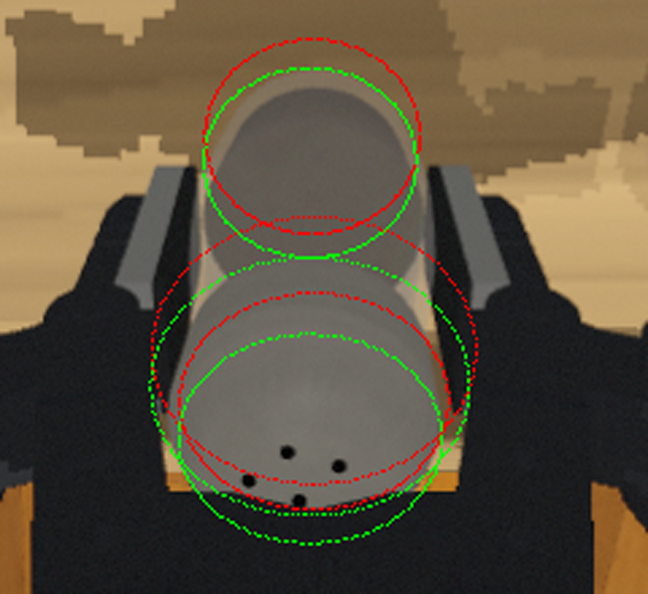

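The projected rings bracket the shaker's outline, so its x is about 0.482 with the TCP at 0.481. It sits centred between the pads. Lifting straight up.

Call:
step_arm([
  {"dx":0,"dy":0,"dz":-0.005,"ax":0,"ay":0,"az":0,"fingers":255},
  {"dx":0,"dy":0,"dz":-0.01,"ax":0,"ay":0,"az":0,"fingers":255},
  {"dx":0,"dy":0,"dz":-0.01,"ax":0,"ay":0,"az":0,"fingers":255},
  {"dx":0,"dy":0,"dz":-0.01,"ax":0,"ay":0,"az":0,"fingers":255},
  {"dx":0,"dy":0,"dz":-0.01,"ax":0,"ay":0,"az":0,"fingers":255},
  {"dx":0,"dy":0,"dz":-0.01,"ax":0,"ay":0,"az":0,"fingers":255},
  {"dx":0,"dy":0,"dz":-0.005,"ax":0,"ay":0,"az":0,"fingers":255},
  {"dx":0,"dy":0,"dz":0,"ax":0,"ay":0,"az":0,"fingers":255},
])

```text
time_s: 6.55
tcp_pos: [0.4811, 0.0722, 0.1297]
tool_rot: [3.141, -0.0, 1.653]
force: [-0.2, 0.0, -1.5]
finger_gap: 0.04
```

```bash
python3 - <<'E'
from h import *
s=r.state();print(s["finger_gap"],s["force"],s["ft_torque"],s["tcp_pos"],s["tool_rot"])
im=r.grab_frame("wrist"); cv2.imwrite("pics/w7.png",im[:,:,::-1])
im=r.grab_frame("side"); cv2.imwrite("pics/s7.png",cv2.resize(im[100:270,190:380,::-1],None,fx=3,fy=3,interpolation=cv2.INTER_CUBIC))
E
```

```text
0.039987471886140505 [-0.20176447  0.0290438  -1.49961805] [ 0.06105297 -0.0549193  -0.04502365] [0.48105959 0.07220046 0.12969732] [ 3.14076522e+00 -6.38474160e-05  1.65297996e+00]
```

View pics/w7.png

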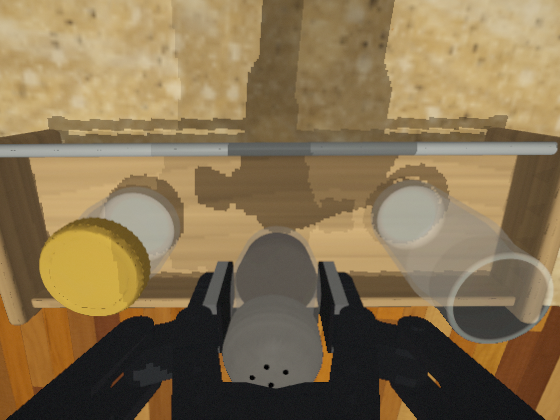

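View pics/s7.png

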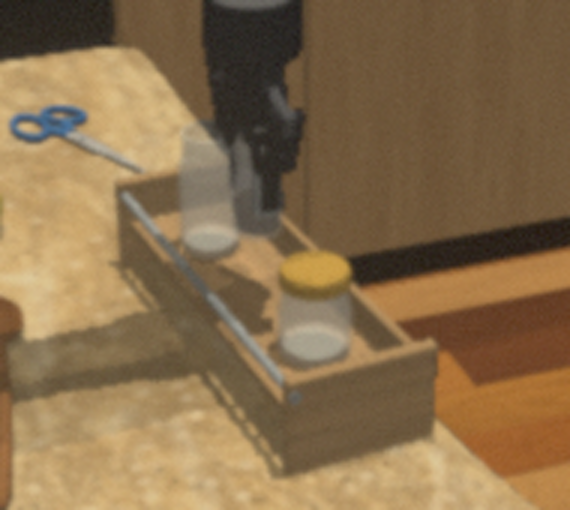

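The shaker is held with its base about 105 mm up (base glass at (275,270) in the wrist view), and both jars are untouched. Drawing it straight forward.

Call:
step_arm([
  {"dx":0,"dy":-0.008,"dz":0,"ax":0,"ay":0,"az":0,"fingers":255},
  {"dx":0,"dy":-0.018,"dz":0,"ax":0,"ay":0,"az":0,"fingers":255},
  {"dx":0,"dy":-0.02,"dz":0,"ax":0,"ay":0,"az":0,"fingers":255},
  {"dx":0,"dy":-0.02,"dz":0,"ax":0,"ay":0,"az":0,"fingers":255},
  {"dx":0,"dy":-0.02,"dz":0,"ax":0,"ay":0,"az":0,"fingers":255},
  {"dx":0,"dy":-0.02,"dz":0,"ax":0,"ay":0,"az":0,"fingers":255},
  {"dx":0,"dy":-0.01,"dz":0,"ax":0,"ay":0,"az":0,"fingers":255},
  {"dx":0,"dy":0,"dz":0,"ax":0,"ay":0,"az":0,"fingers":255},
])

```text
time_s: 7.65
tcp_pos: [0.3645, 0.0627, 0.1292]
tool_rot: [-3.141, -0.0, 1.653]
force: [0.1, 0.6, -1.9]
finger_gap: 0.04
```

```bash
python3 - <<'E'
from h import *
s=r.state();print(s["finger_gap"],s["force"],s["tool_rot"],s["qpos"].round(2))
print(to([.417,-.302,.1297]))
im=r.grab_frame("top"); cv2.imwrite("pics/t8.png",im[:,:,::-1])
E
```

```text
0.04003117625206706 [ 0.10773237  0.55047224 -1.94227152] [-3.14140372e+00 -1.20008503e-04  1.65298869e+00] [-0.    0.04 -0.63  0.91  0.   -0.08]
(array([-0.3678,  0.0224, -0.0006]), array([0.36446572, 0.06267019, 0.12919154]), array([-3.14140372e+00, -1.20008503e-04,  1.65298869e+00]))
```

View pics/t8.png

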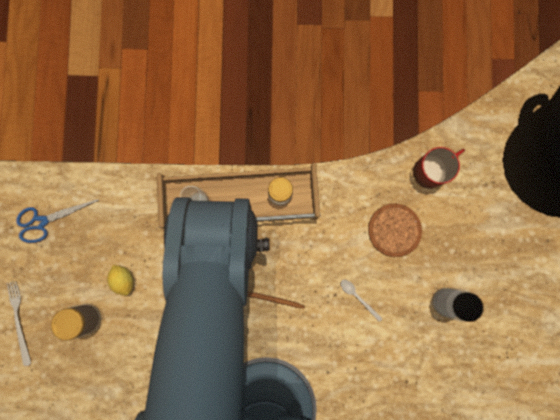

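The shaker is clear in front of the rack and both jars still stand in place, at (195,195) and (280,190). Moving sideways over the trivet at (395,230).

Call:
step_arm([
  {"dx":-0.025,"dy":0,"dz":0,"ax":0,"ay":0,"az":0,"fingers":255},
  {"dx":-0.045,"dy":0,"dz":0,"ax":0,"ay":0,"az":0,"fingers":255},
  {"dx":-0.055,"dy":0,"dz":0,"ax":0,"ay":0,"az":0,"fingers":255},
  {"dx":-0.06,"dy":0,"dz":0,"ax":0,"ay":0,"az":0,"fingers":255},
  {"dx":-0.06,"dy":0.005,"dz":0,"ax":0,"ay":0,"az":0,"fingers":255},
  {"dx":-0.055,"dy":0.0075,"dz":0,"ax":0,"ay":0,"az":0,"fingers":255},
  {"dx":-0.045,"dy":0.0075,"dz":0,"ax":0,"ay":0,"az":0,"fingers":255},
  {"dx":-0.023,"dy":0.0025,"dz":0,"ax":0,"ay":0,"az":0,"fingers":255},
])

```text
time_s: 8.7
tcp_pos: [0.4192, -0.3059, 0.1291]
tool_rot: [3.14, 0.002, 1.651]
force: [0.6, 0.4, -1.1]
finger_gap: 0.0397
```

Call:
step_arm([
  {"dx":0,"dy":0,"dz":0,"ax":0,"ay":0,"az":0,"fingers":255},
  {"dx":0,"dy":0,"dz":0,"ax":0,"ay":0,"az":0,"fingers":255},
  {"dx":0,"dy":0,"dz":0.01,"ax":0,"ay":0,"az":0,"fingers":255},
  {"dx":0,"dy":0,"dz":0.01,"ax":0,"ay":0,"az":0,"fingers":255},
  {"dx":0,"dy":0,"dz":0.01,"ax":0,"ay":0,"az":0,"fingers":255},
  {"dx":0,"dy":0,"dz":0.01,"ax":0,"ay":0,"az":0,"fingers":255},
  {"dx":0,"dy":0,"dz":0,"ax":0,"ay":0,"az":0,"fingers":255},
  {"dx":0,"dy":0,"dz":0,"ax":0,"ay":0,"az":0,"fingers":255},
])

```text
time_s: 9.7
tcp_pos: [0.4178, -0.3023, 0.0893]
tool_rot: [3.141, -0.0, 1.653]
force: [0.1, 0.2, -1.4]
finger_gap: 0.0399
```

```bash
python3 - <<'E'
from h import *
s=r.state();print(s["finger_gap"],s["force"],s["tcp_pos"],s["tool_rot"],s["qpos"].round(2))
c=r.get_calibration("wrist"); im=r.grab_frame("wrist"); cv2.imwrite("pics/w9.png",im[:,:,::-1]); np.savez("w9",**c)
im=r.grab_frame("side"); cv2.imwrite("pics/s9.png",cv2.resize(im[190:370,220:460,::-1],None,fx=3,fy=3,interpolation=cv2.INTER_CUBIC))
E
```

```text
0.039939328745272944 [ 0.09656486  0.23956006 -1.41198905] [ 0.41784069 -0.30234777  0.08933877] [ 3.14148309e+00 -1.35432551e-05  1.65289899e+00] [-0.75  0.35 -0.34  0.88  0.   -0.83]
```

View pics/w9.png

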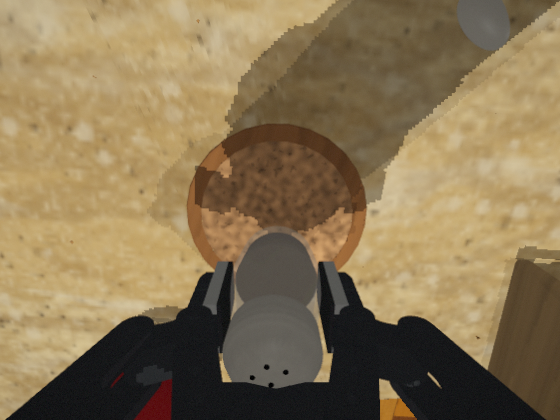

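View pics/s9.png

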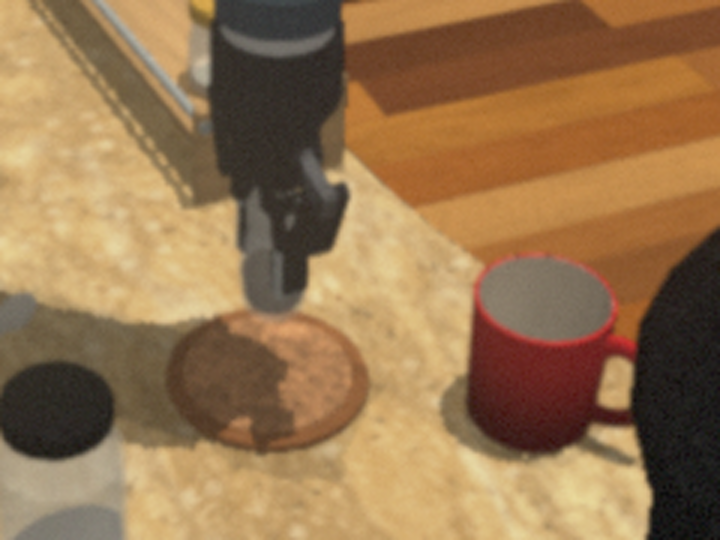

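```bash
python3 - <<'E'
from h import *
from scipy.optimize import least_squares
c=dict(np.load("w9.npz")); a=np.linspace(0,2*np.pi,721)
def f(p):
    q=proj("w",np.c_[p[0]+.065*np.cos(a),p[1]+.065*np.sin(a),0*a+.007],c)
    return [q[:,0].min()-187,q[:,0].max()-366,q[:,1].min()-124]
o=least_squares(f,[.417,-.30],diff_step=1e-4); print(o.x,o.fun)
# dome in same image vs TCP
print(proj("w",[r.state()["tcp_pos"]],c))
im=cv2.imread("pics/t8.png")
def g(p):
    q=proj("top",np.c_[p[0]+.065*np.cos(a),p[1]+.065*np.sin(a),0*a+.007]); return q
q=g([.4174,-.300]);print(q.min(0),q.max(0), "measured", [355+80.5/6-.5,190+80.5/6-.5],[355+402.5/6-.5,190+401.5/6-.5])
E
```

```text
[ 0.41758241 -0.30160002] [-1.57217946  1.57442243  0.24904447]
[[275.32322629 278.43807365]]
[367.48945298 202.73781306] [421.86909779 256.96976677] measured [367.9166666666667, 202.91666666666666] [421.5833333333333, 256.4166666666667]
```

The trivet centre comes out at (0.4175, -0.301), with the wrist and top cameras agreeing to about 1.5 mm. Lowering.

Call:
step_arm([
  {"dx":0.001,"dy":0,"dz":0.01,"ax":0,"ay":0,"az":0,"fingers":255},
  {"dx":0,"dy":0,"dz":0.01,"ax":0,"ay":0,"az":0,"fingers":255},
  {"dx":0,"dy":0,"dz":0.01,"ax":0,"ay":0,"az":0,"fingers":255},
  {"dx":0,"dy":0,"dz":0.01,"ax":0,"ay":0,"az":0,"fingers":255},
  {"dx":0,"dy":0,"dz":0.007,"ax":0,"ay":0,"az":0,"fingers":255},
  {"dx":0,"dy":0,"dz":0.004,"ax":0,"ay":0,"az":0,"fingers":255},
  {"dx":0,"dy":0,"dz":0.002,"ax":0,"ay":0,"az":0,"fingers":255},
  {"dx":0,"dy":0,"dz":0,"ax":0,"ay":0,"az":0,"fingers":255},
])

```text
time_s: 10.8
tcp_pos: [0.4178, -0.3013, 0.0363]
tool_rot: [3.141, 0.0, 1.653]
force: [0.6, 0.1, -1.3]
finger_gap: 0.0399
```

Call:
step_arm([
  {"dx":0,"dy":0,"dz":0.001,"ax":0,"ay":0,"az":0,"fingers":255},
  {"dx":0,"dy":0,"dz":0.001,"ax":0,"ay":0,"az":0,"fingers":255},
  {"dx":0,"dy":0,"dz":0.0005,"ax":0,"ay":0,"az":0,"fingers":255},
  {"dx":0,"dy":0,"dz":0,"ax":0,"ay":0,"az":0,"fingers":255},
  {"dx":0,"dy":0,"dz":0,"ax":0,"ay":0,"az":0,"fingers":255},
  {"dx":0,"dy":0,"dz":0,"ax":0,"ay":0,"az":0,"fingers":255},
  {"dx":0,"dy":0,"dz":0,"ax":0,"ay":0,"az":0,"fingers":255},
  {"dx":0,"dy":0,"dz":0,"ax":0,"ay":0,"az":0,"fingers":255},
])

```text
time_s: 11.8
tcp_pos: [0.4177, -0.3012, 0.0338]
tool_rot: [3.142, -0.0, 1.653]
force: [0.3, -0.2, 0.1]
finger_gap: 0.0402
```

```bash
python3 - <<'E'
from h import *
s=r.state();print(s["finger_gap"],s["force"],s["tcp_pos"],s["tool_rot"])
c=r.get_calibration("wrist"); im=r.grab_frame("wrist"); cv2.imwrite("pics/w10.png",im[:,:,::-1])
im=r.grab_frame("side"); cv2.imwrite("pics/s10.png",cv2.resize(im[190:370,220:460,::-1],None,fx=3,fy=3,interpolation=cv2.INTER_CUBIC))
E
```

```text
0.04015069550904009 [ 0.26931967 -0.20928444  0.06379603] [ 0.41769623 -0.3012383   0.03377613] [ 3.14154482e+00 -6.83157631e-05  1.65299333e+00]
```

View pics/w10.png

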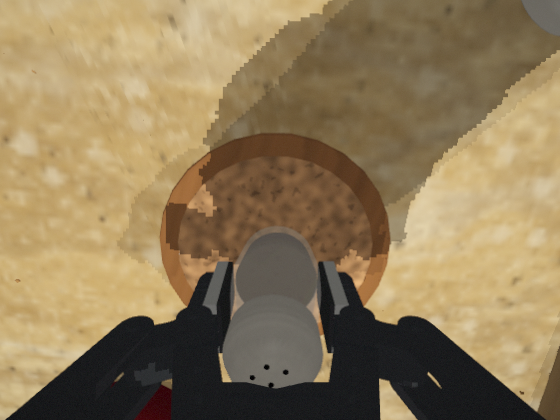

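View pics/s10.png

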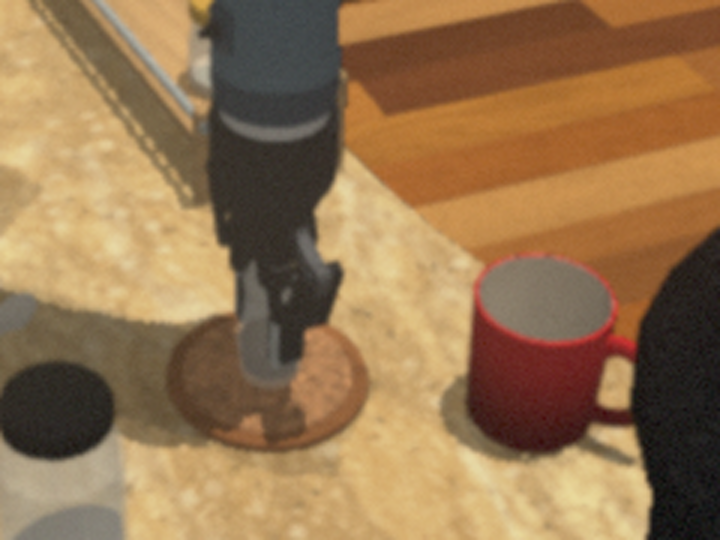

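```bash
python3 - <<'E'
from h import *
a=np.linspace(0,2*np.pi,300)
def rings(name,img,c,sc,off,xs,out):
    im=cv2.imread(img)
    for x,y,z,rad,col in xs:
        for p in proj(name,np.c_[x+rad*np.cos(a),y+rad*np.sin(a),0*a+z],c):
            u=((p-off+.5)*sc).astype(int)
            if 0<=u[0]<im.shape[1] and 0<=u[1]<im.shape[0]: cv2.circle(im,tuple(map(int,u)),0,col,-1)
    cv2.imwrite(out,im)
R,G,B=(0,0,255),(0,255,0),(255,0,0)
xs=[(.4175,-.301,.007,.065,B),(.4177,-.3012,.0085,.022,R),(.4237,-.3012,.0085,.022,G),(.4177,-.3012,.0745,.022,R),(.4237,-.3012,.0745,.022,G)]
rings("side","pics/s10.png",None,3,np.array([220,190]),xs,"pics/s10o.png")
cv2.imwrite("pics/w10b.png",cv2.resize(cv2.imread("pics/w10.png")[120:400,140:410],None,fx=2.1,fy=2.1,interpolation=cv2.INTER_CUBIC))
rings("wrist","pics/w10b.png",None,2.1,np.array([140,120]),xs,"pics/w10o.png")
E
```

```text
(no output)
```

View pics/s10o.png

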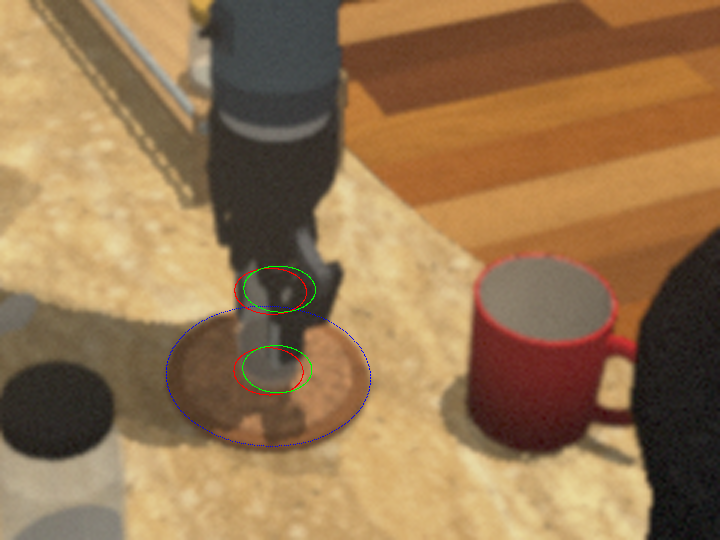

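View pics/w10o.png

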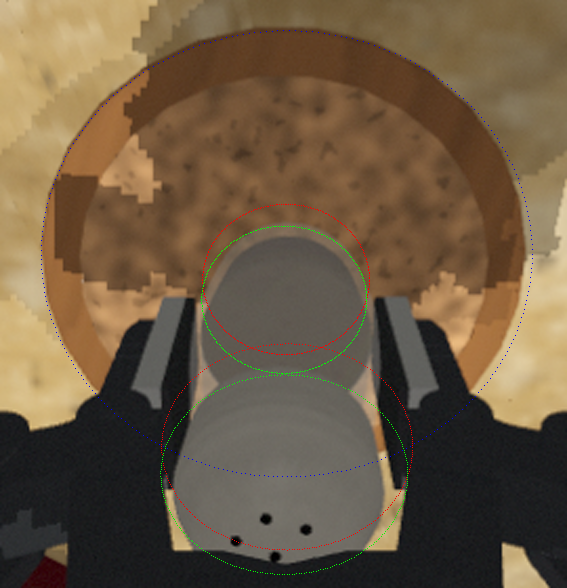

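The shaker's base sits about 3 to 5 mm beyond the TCP in x: the wrist overlay fits the green ring, and the side view fits between the two. I'll raise it a little, shift 3.5 mm towards the robot and lower it again.

Call:
step_arm([
  {"dx":0,"dy":0,"dz":-0.005,"ax":0,"ay":0,"az":0,"fingers":255},
  {"dx":0,"dy":0,"dz":0,"ax":0,"ay":0,"az":0,"fingers":255},
  {"dx":0,"dy":-0.0035,"dz":0,"ax":0,"ay":0,"az":0,"fingers":255},
  {"dx":0,"dy":0,"dz":0,"ax":0,"ay":0,"az":0,"fingers":255},
  {"dx":0,"dy":0,"dz":0.0025,"ax":0,"ay":0,"az":0,"fingers":255},
  {"dx":0,"dy":0,"dz":0.0025,"ax":0,"ay":0,"az":0,"fingers":255},
  {"dx":0,"dy":0,"dz":0.0003,"ax":0,"ay":0,"az":0,"fingers":255},
  {"dx":0,"dy":0,"dz":0,"ax":0,"ay":0,"az":0,"fingers":255},
])

```text
time_s: 12.9
tcp_pos: [0.4142, -0.3015, 0.0337]
tool_rot: [3.142, 0.0, 1.653]
force: [-0.7, 0.6, 4.6]
finger_gap: 0.04
```

```bash
python3 - <<'E'
from h import *
s=r.state();print(s["finger_gap"],s["force"],s["tcp_pos"],s["tool_rot"])
E
```

```text
0.040019207080862595 [-0.66571167  0.56905088  4.61726012] [ 0.41421808 -0.30154663  0.03368706] [3.14150790e+00 3.59090711e-05 1.65302414e+00]
```

It's in firm contact at about 5 N. Opening gradually.

Call:
step_arm([
  {"dx":0,"dy":0,"dz":0,"ax":0,"ay":0,"az":0,"fingers":125},
  {"dx":0,"dy":0,"dz":0,"ax":0,"ay":0,"az":0,"fingers":115},
  {"dx":0,"dy":0,"dz":0,"ax":0,"ay":0,"az":0,"fingers":105},
  {"dx":0,"dy":0,"dz":0,"ax":0,"ay":0,"az":0,"fingers":90},
  {"dx":0,"dy":0,"dz":0,"ax":0,"ay":0,"az":0,"fingers":70},
  {"dx":0,"dy":0,"dz":0,"ax":0,"ay":0,"az":0,"fingers":50},
  {"dx":0,"dy":0,"dz":0,"ax":0,"ay":0,"az":0,"fingers":50},
  {"dx":0,"dy":0,"dz":0,"ax":0,"ay":0,"az":0,"fingers":50},
])

```text
time_s: 13.9
tcp_pos: [0.4142, -0.3015, 0.0335]
tool_rot: [3.142, -0.0, 1.653]
force: [-0.4, -0.4, 0.2]
finger_gap: 0.0686
```

```bash
python3 - <<'E'
from h import *
s=r.state();print(s["finger_gap"],s["force"],s["tcp_pos"],s["tool_rot"])
c=r.get_calibration("wrist"); im=r.grab_frame("wrist"); cv2.imwrite("pics/w11.png",im[:,:,::-1])
E
```

```text
0.06856039714638482 [-0.44008961 -0.40490172  0.22016053] [ 0.41419688 -0.30151861  0.03345878] [ 3.14158040e+00 -7.64761818e-05  1.65302580e+00]
```

View pics/w11.png

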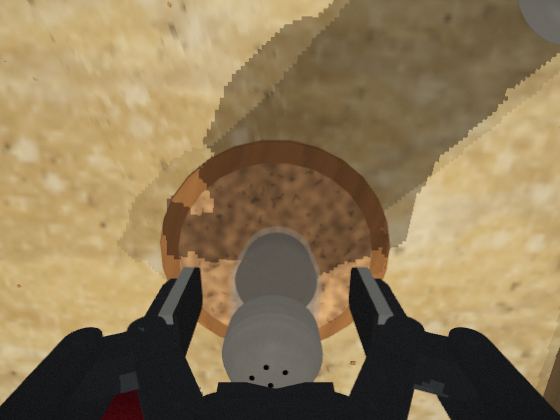

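The fingers are clear on both sides at (200,270) and (350,270), and the shaker stands freely. Retreating straight up.

Call:
step_arm([
  {"dx":0,"dy":0,"dz":-0.01,"ax":0,"ay":0,"az":0,"fingers":50},
  {"dx":0,"dy":0,"dz":-0.015,"ax":0,"ay":0,"az":0,"fingers":50},
  {"dx":0,"dy":0,"dz":-0.02,"ax":0,"ay":0,"az":0,"fingers":50},
  {"dx":0,"dy":0,"dz":-0.025,"ax":0,"ay":0,"az":0,"fingers":50},
  {"dx":0,"dy":0,"dz":-0.025,"ax":0,"ay":0,"az":0,"fingers":50},
  {"dx":0,"dy":0,"dz":-0.025,"ax":0,"ay":0,"az":0,"fingers":50},
  {"dx":0,"dy":0,"dz":-0.02,"ax":0,"ay":0,"az":0,"fingers":50},
  {"dx":0,"dy":0,"dz":0,"ax":0,"ay":0,"az":0,"fingers":50},
])

```text
time_s: 14.95
tcp_pos: [0.4155, -0.3027, 0.1761]
tool_rot: [3.138, 0.004, 1.653]
force: [0.1, -0.6, -0.1]
finger_gap: 0.0684
```

Call:
step_arm([
  {"dx":0,"dy":-0.02,"dz":0,"ax":0,"ay":0,"az":0,"fingers":50},
  {"dx":0,"dy":-0.03,"dz":0,"ax":0,"ay":0,"az":0,"fingers":50},
  {"dx":0,"dy":-0.02,"dz":0,"ax":0,"ay":0,"az":0,"fingers":50},
  {"dx":0,"dy":-0.01,"dz":0,"ax":0,"ay":0,"az":0,"fingers":50},
  {"dx":0,"dy":0,"dz":0,"ax":0,"ay":0,"az":0,"fingers":50},
  {"dx":0,"dy":0,"dz":0,"ax":0,"ay":0,"az":0,"fingers":50},
  {"dx":0,"dy":0,"dz":0,"ax":0,"ay":0,"az":0,"fingers":50},
  {"dx":0,"dy":0,"dz":0,"ax":0,"ay":0,"az":0,"fingers":50},
])

```text
time_s: 15.95
tcp_pos: [0.3349, -0.3081, 0.1734]
tool_rot: [3.141, -0.0, 1.654]
force: [0.4, 0.1, -0.9]
finger_gap: 0.0687
```

```bash
python3 - <<'E'
from h import *
s=r.state();print(s["time_s"],s["finger_gap"],s["force"],s["tcp_pos"])
for n in ["side","top"]:
    im=r.grab_frame(n); cv2.imwrite(f"pics/{n}12.png",im[:,:,::-1])
im=cv2.imread("pics/side12.png"); cv2.imwrite("pics/s12z.png",cv2.resize(im[130:350,210:370],None,fx=2.7,fy=2.7,interpolation=cv2.INTER_CUBIC))
E
```

```text
15.95 0.06872711597918375 [ 0.44483053  0.07173651 -0.87103056] [ 0.33488416 -0.30812616  0.17341556]
```

View pics/s12z.png

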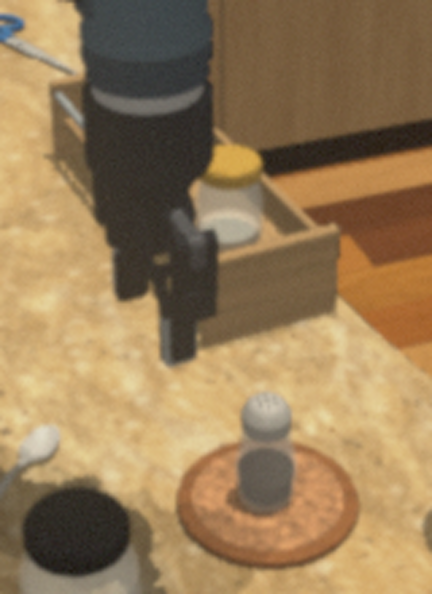

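View pics/top12.png

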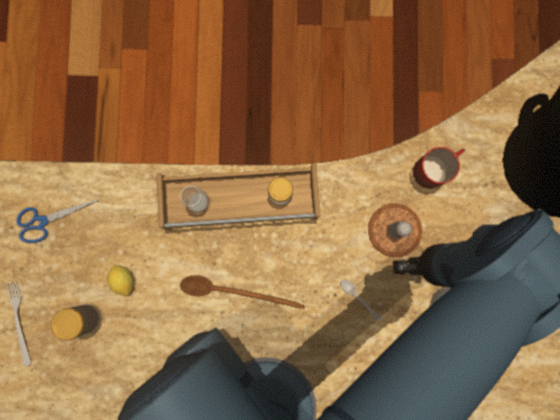

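The shaker stands upright on the trivet (dome at about (403,229) in the top view), and both jars are unmoved. I'll check numerically that it's centred.

```bash
python3 - <<'E'
from h import *
im=cv2.imread("pics/top12.png")[190:270,355:435]
cv2.imwrite("pics/t12z.png",cv2.resize(im,None,fx=7,fy=7,interpolation=cv2.INTER_CUBIC))
print(unproj("top",[[403,229]],.084))
q=proj("top",[[.4175,-.301,.0085],[.4175,-.301,.084]]);print(q,(q-[355,190]+.5)*7)
E
```

```text
[[ 0.41367661 -0.30030342  0.084     ]]
[[395.21868468 229.60391328]
 [403.292367   227.3017098 ]] [[285.03079274 280.72739297]
 [341.54656899 264.61196858]]
```

View pics/t12z.png

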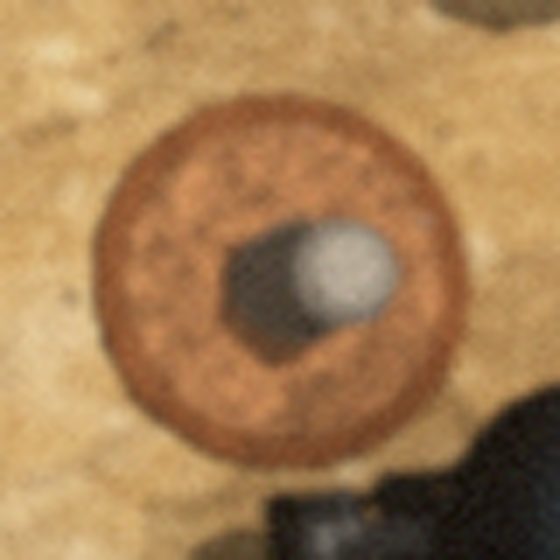

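```bash
python3 - <<'E'
from h import *
a=cv2.imread("pics/top0.png").astype(int);b=cv2.imread("pics/top12.png").astype(int)
d=abs(a-b).mean(2); print("lid",d[175:210,262:298].max(),"open",d[182:218,178:212].max(),"shaker place",d[182:210,225:250].max())
print(r.job_done())
E
```

```text
lid 25.0 open 26.333333333333332 shaker place 101.33333333333333
the job is handed in; nothing more can be done
None
```

I took the shaker from the middle place on the rack and lifted it 60 mm straight up. Then I drew it straight forward over the rail, set it down on the trivet, let go there and backed the arm away. The job was handed in at about 16 s of the 40 s.

**Last checks:**
- **Shaker:** it stands upright. The dome is about 1 pixel, or 2–4 mm, from the trivet centre in the top view.
- **Jars:** both show no real change in the top view before and after. In the last side view the arm hid the open jar, so I checked that one from the top only.
- **Forces:** no reading I took went above about 5 N, and nothing touches the robot now.

**Corrections and disagreements:**
- **Refused moves:** my first two move calls were refused because I left fields out of the rows. The arm did not move.
- **Centring:** the cameras disagreed by about 3–5 mm on where the shaker sat between the fingers. Before letting go I raised it 5 mm and shifted it 3.5 mm towards the robot.
- **Gap reading:** the fingers read 40 mm on the 44 mm body. I put that down to soft pads, and the shaker did not slip.

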